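# Fit and tighten the lock knob of an orbital shaker

## Task

Lift the T-handled lock knob out of its sloping rest and fit its square stem into the square socket of the round boss on the shaker's platform: press lightly and turn it a little at a time until it drops fully home. Then turn it clockwise (seen from above) until it comes to its stop, let go and leave it standing there. Leave the beaker and bottle on the platform and the glass dishes by the rest where they are.

Things in the scene. Friction and masses are not known exactly. Their poses are not given: they have to be found in the camera images.
- knob_bar (a point): Centre of the lock knob's black crossbar, the place to grip: 100 mm long (along y), 20 mm thick (along x), 24 mm high (along z). It lies on the knob's axis, 92 mm above the foot and 12 mm below the top. z runs from stem to crossbar. At the start the knob leans in the rest: its z axis is about 28 degrees from vertical, the top leaning to the robot's side.
- lock_knob: The loose T-shaped knob, about 0.3 kg; origin: centre of the stem's flat end (foot), axes as knob_bar. Steel stem 40 x 40 mm square (faces square to x and y), 60 mm long, foot edges bevelled 2.5 mm over 7 mm of height; above it a round neck 18 mm across and 22 mm long, then the crossbar.
- rest_seat (a point): On the fixed rest, where the centre of the knob's foot stands, 34 mm above the bench. z up, x away from the robot. Grey base 130 x 90 mm with a dark trough leaning 28 degrees towards -x: 60 mm back plate under the stem, a cheek each side (2.5 mm play), end plate under the foot; open at the top and the upper side. The knob comes out along its own axis.
- boss_mouth (a point): Centre of the square socket's mouth, in the top face of the round aluminium boss (94 mm across, 34 mm high) amid the shaker's platform. Socket 44 mm square, 26 mm deep, axis upright. z up, x and y along the shaker's housing, NOT along the socket's sides. Knob fully home: foot on the socket floor 26 mm below this point, crossbar's centre 66 mm above it.
- shaker: Fixed white orbital shaker, 250 x 240 mm, its aluminium platform 80 mm above the bench; origin under its centre. The boss turns in the platform; at what angle the socket lies is not reported (nor does joint hub tell): any angle, to be seen from above or found by feel. The stem fits every 90 degrees and drops in when within about 5 degrees when well centred.
- hub (a joint): Turn of the boss (rad): 0 slack, growing as it is turned clockwise seen from above, hard stop at 1.1 (tight). It starts between 0 and 0.4 and stays where it is left. Turning takes 0.3 N m, more than a light press of the stem on its top face drags. Its zero has no fixed relation to the socket's sides.
- beaker: empty glass beaker, 54 mm across, 70 mm high, standing in one corner of the shaker's platform. A bystander. Origin: centre of its underside.
- reagent: brown glass bottle, 44 mm across, 85 mm high, standing in the opposite corner of the platform. A bystander. Origin: centre of its underside.
- petri: two stacked glass dishes, 90 mm across, 27 mm high, on the bench beyond the rest. A bystander. Origin: centre of its underside.

How it is judged:
On the way, in this order (a step that is already met when the one before it is completed fails the run):
1. the knob is drawn out of the rest and clear of it (distance between lock_knob and rest_seat above 0.08 m), for 0.1 s.
2. the knob's stem is fully home in the socket while the boss is not yet tight (z of lock_knob in the frame of boss_mouth below -0.022 m and horizontal distance between lock_knob and boss_mouth below 0.004 m and angle between knob_bar's own z axis and vertical below 0.07 rad and value of joint hub below 0.95 rad), for 0.1 s.
At the end, for the whole second after the job is handed in: The knob stands upright (within 4 degrees) in the socket, at least 22 of its 26 mm deep and within 4 mm of the axis, at rest, and the boss is turned clockwise to its stop (joint hub above 1.04 of 1.1 rad) (z of lock_knob in the frame of boss_mouth below -0.022 m and horizontal distance between lock_knob and boss_mouth below 0.004 m and angle between knob_bar's own z axis and vertical below 0.07 rad and value of joint hub above 1.04 rad and linear speed of lock_knob below 0.02 m/s); the robot touches nothing.
It fails at once if one of these is displaced by more than 30 mm or tipped over: beaker, reagent, petri (distance of any of beaker, reagent, petri from where it was at the start of the episode above 0.03 m or angle between any of beaker, reagent, petri's own z axis and vertical above 0.5 rad).
It also fails if it takes over 72 s, if anything falls off the work surface, if the arm or the gripper's body presses on something with over 40 N, if the wrist force passes 120 N, or if a joint passes its speed limit or range.

## Robot

A 6-joint arm with a two-finger parallel gripper is mounted at the origin on the work surface. World frame = base frame: x ahead of the robot, y to its left, z up, the work surface at z = 0. Lengths are in m, angles in rad, forces in N, time in s.
With the tool pointing down it reaches from about 0.3 to 0.75 m from the base axis. Payload 8.5 kg.
Tool frame: the origin (TCP) lies midway between the tips of the shut fingers; the grasp point (between the pads) lies hold_point_z behind it (hold_point_z is the distance from the TCP to the grasp point, in m); y points along the fingers, z is the direction in which the jaws open and shut, and the axes are right-handed (so a half turn about y gives the same grasp; the last joint's range is limited). The gripper opens to 85 mm and grips with 20 to 120 N. Pads are 22 mm wide; open, the fingers measure 114 mm over their backs; the gripper's body (76 mm by 85 mm) begins 54 mm behind the grasp point. The pads swing forward as they close: fully open they stand 13 mm farther back than shut.
Start: joints at [1.126, 0.381, 1.297, -0, 1.464, -0.215], TCP at [0.125, 0.536, 0.231] pointing down, gripper open.
Joint ranges: [-3.11, 3.11], [-0.89, 2.33], [0.22, 2.48], [-1.42, 4.56], [0.17, 2.85], [-2.88, 2.88]. Speed limits (rad/s): [2.39, 2.39, 3.14, 3.14, 3.14, 3.14].

## Interface

Orientations are given as a unit quaternion [x, y, z, w].
In Python, from plant import read_state, snapshot, finish_job, hold_point_z gives the robot as it stands.
- The arm moves only by the shell command python3 -m crank 'ROWS' [FORCE]. ROWS is JSON, a list of rows, each a list of 3 entries, a list of its own where there are three numbers: the closure, from 0 (fully open) to 1 (shut), then the shift along the tool's x, y, z in cm, then the turn about the tool's y in rad. In form: [[fingers, [x, y, z], turn], ...]. A call has 1 to 20 rows; each row is the pose to reach, as a shift and turn from the pose commanded when the call began, along the tool's axes at that moment; what a row does not reach only later rows make up. A row lasts 1/8 s, in which the tool goes at most 62.5 mm and 10.7 degrees, less where a joint would pass 70% of its speed; a pose out of reach is approached as far as the arm can. A call with a gripper value outside its range is refused whole. The fingers move at their own pace and stop on an object; FORCE is the grip in N (left out, the last holds). Time passes only in rows, so rows that repeat a pose let the fingers close. It gives the time, the measured TCP pose, the force and the opening at its end, in the units of the state.
- read_state(): the state, without advancing time (a new reading comes with each control period).
- snapshot(name): name is "side" or "top" or "wrist"; returns a dict with "pixels" (480x640x3 uint8, red, green, blue), "fx", "fy", "cx", "cy" (pixels), "rvec" (rotation vector, rad) and "tvec" (3), from world to camera coordinates, as OpenCV has them. Camera axes: x right, y down, z forward; pixel columns grow to the right and rows downward; lengths in m; the calibration is good to about 2 mm. A picture is of the moment at which its call begins. There is no depth.
- finish_job(): hands the job in, once; it reports no verdict.
The state is a dict: "time_s": time; "joint_pos": joint angles; "qvel": joint speeds; "tau": joint torques, N m; "tool_pos": TCP position; "tool_rot": TCP orientation; "force": force on the tool from outside, world axes, zero at the start; "wrist_torque": the same for the moment, N m; "gripper_width": finger opening in m.
Only numpy, scipy, OpenCV 4.12 (cv2) and the standard library are available. Lean on these libraries where they do the work, as an engineer would, in place of code of your own. Each camera call takes 0.05 s, during which the arm holds its last target. There are 200 camera calls.

## Working session

There is one attempt and no reset: what is moved stays moved. The work goes in short steps, Python scripts to look and compute and a shell command to move; the robot and the scene stay as the last step left them, time stands still between calls to the robot, and variables do not carry over. Pictures are saved under pics/ and viewed, about 8 in all and at most 12, crops included, and the job is handed in when it is done.

```bash
mkdir -p pics; ls
cat > h.py <<'E'
import numpy as np, cv2
from scipy.spatial.transform import Rotation as R
from plant import read_state, snapshot, finish_job, hold_point_z
def cam(s):
    M=R.from_rotvec(np.ravel(s['rvec'])).as_matrix(); return M,np.ravel(s['tvec'])
def ray(s,u,v):
    M,t=cam(s); d=M.T@np.array([(u-s['cx'])/s['fx'],(v-s['cy'])/s['fy'],1]); return -M.T@t,d/np.linalg.norm(d)
def onz(s,u,v,z):
    o,d=ray(s,u,v); return o+d*(z-o[2])/d[2]
def tri(a,b):
    (o,d),(p,e)=a,b; A=np.stack([d,-e],1); k=np.linalg.lstsq(A,p-o,rcond=None)[0]
    P,Q=o+d*k[0],p+e*k[1]; return (P+Q)/2,np.linalg.norm(P-Q)
def proj(s,p):
    M,t=cam(s); c=M@np.array(p)+t; return np.array([c[0]/c[2]*s['fx']+s['cx'],c[1]/c[2]*s['fy']+s['cy']])
def save(s,n,crop=None,k=1):
    im=s['pixels'][:,:,::-1]
    if crop: u0,u1,v0,v1=crop; im=im[v0:v1,u0:u1]
    cv2.imwrite('pics/'+n+'.png',cv2.resize(im,None,fx=k,fy=k,interpolation=cv2.INTER_CUBIC))
E
python3 - <<'E'
from h import *
import pickle
S={n:snapshot(n) for n in('top','side','wrist')}
pickle.dump(S,open('s0.pkl','wb'))
for n in ('top','side'): save(S[n],n+'0')
for n in S: print(n,ray(S[n],320,240),S[n]['fx'])
st=read_state(); print(st['tool_pos'],R.from_quat(st['tool_rot']).as_matrix(),st['force'],st['time_s'],hold_point_z() if callable(hold_point_z) else hold_point_z)
E
```

```text
pics
top (array([ 4.22461069e-01, -1.90266532e-04,  1.07352085e+00]), array([ 0.17916535, -0.02606088, -0.98347375])) 491.1052713519874
side (array([0.43613416, 0.58740374, 0.72744306]), array([ 0.20881841, -0.65261372, -0.72834759])) 444.78146763992703
wrist (array([0.05050627, 0.55203178, 0.37160431]), array([ 0.27448669, -0.07443833, -0.95870537])) 382.1050948363814
[0.12518138 0.53534941 0.23087818] [[ 9.73720186e-01 -4.70064550e-04  2.27747180e-01]
 [-2.27747540e-01 -9.61473848e-04  9.73719741e-01]
 [-2.38738174e-04 -9.99999427e-01 -1.04326254e-03]] [-0.99861923  0.58835626 -0.30499341] 0.15 0.0187
```

View pics/top0.png

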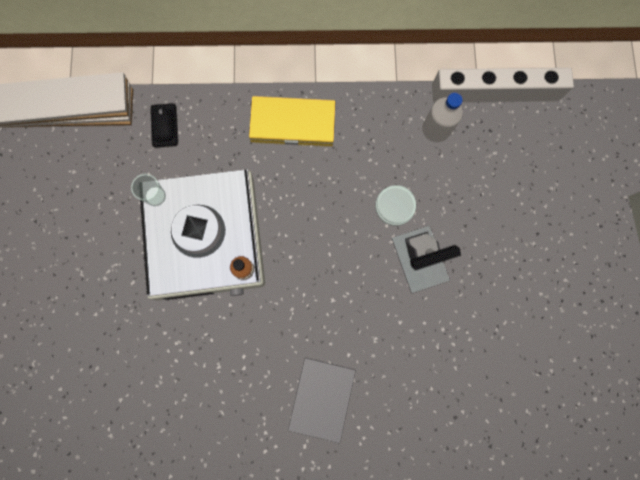

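View pics/side0.png

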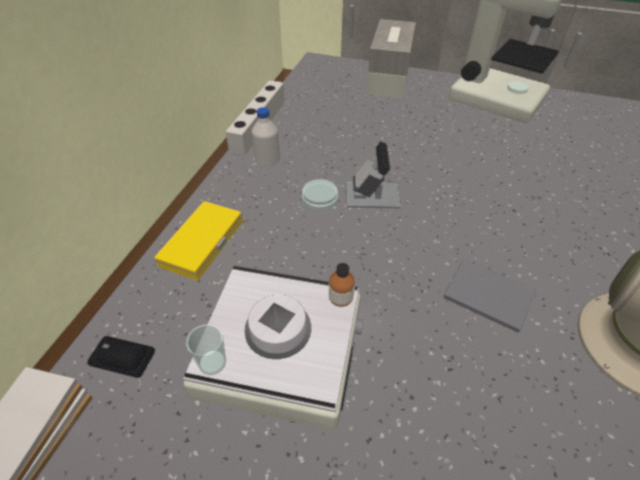

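The top view shows the boss near (197,230) with the dark square socket, and the black bar from (412,266) to (460,250). The side view has the bar at about (382,158) and the boss at about (278,318).

```bash
cat > m.py <<'E'
from h import *
import pickle
S=pickle.load(open('s0.pkl','rb'))
def big(mask,off):
    c=max(cv2.findContours(mask.astype(np.uint8),0,1)[0],key=cv2.contourArea); return c.reshape(-1,2)+np.array(off)
def dark(s,u0,u1,v0,v1,th):
    g=s['pixels'][v0:v1,u0:u1].max(2); return big(g<th,(u0,v0))
T,D=S['top'],S['side']
r={}
for n,s,b in(('top',T,(400,475,235,280)),('side',D,(365,400,135,178))):
    c=dark(s,*b,45); m=cv2.moments(c.astype(np.int32)); r[n]=(m['m10']/m['m00'],m['m01']/m['m00'])
    print(n,'bar',r[n],cv2.minAreaRect(c.astype(np.float32)))
P,e=tri(ray(T,*r['top']),ray(D,*r['side'])); print('bar',P,e)
(cx,cy),sz,an=cv2.minAreaRect(dark(T,400,475,235,280,45).astype(np.float32))
bp=cv2.boxPoints(((cx,cy),sz,an)); 
for q in bp: print('  barcorner',onz(T,*q,P[2]))
# socket: dark-ish quad inside boss
q={}
for n,s,b,th in(('top',T,(175,220,210,250),110),('side',D,(250,305,295,340),130)):
    c=dark(s,*b,th); h=cv2.convexHull(c.astype(np.int32)); ap=cv2.minAreaRect(h.astype(np.float32))
    for ee in np.arange(1,12,.5):
        a=cv2.approxPolyDP(h,ee,True).reshape(-1,2)
        if len(a)==4: break
    q[n]=a; print(n,'sock',a.tolist(),cv2.contourArea(h),a.mean(0))
    if n=='top':
        w=np.array([onz(s,*p,.114) for p in a]); 
    else: w=np.array([onz(s,*p,.114) for p in a])
    print(w.round(4),w.mean(0)); d=np.diff(np.vstack([w,w[:1]]),axis=0); print(np.linalg.norm(d,axis=1),np.degrees(np.arctan2(d[:,1],d[:,0]))%90)
print('tri sock',tri(ray(T,*q['top'].mean(0)),ray(D,*q['side'].mean(0))))
E
python3 m.py
```

```text
top bar (432.5207729468599, 256.6392914653784) ((433.3409423828125, 256.975341796875), (51.17990493774414, 22.867164611816406), 1.2188752889633179)
side bar (383.21705426356584, 169.7751937984496) ((382.3846130371094, 169.42306518554688), (7.211102485656738, 5.824352264404297), 33.690067291259766)
bar [ 0.55787425 -0.25651356  0.08008647] 0.013509566655532967
  barcorner [ 0.54249798 -0.20388963  0.08008647]
  barcorner [ 0.58979031 -0.20740406  0.08008647]
  barcorner [ 0.58563856 -0.31295803  0.08008647]
  barcorner [ 0.53833265 -0.30856845  0.08008647]
top sock [[187, 216], [206, 220], [201, 239], [182, 234]] 410.5 [194.   227.25]
[[0.6506 0.2389 0.114 ]
 [0.6418 0.2009 0.114 ]
 [0.6034 0.2101 0.114 ]
 [0.6142 0.2478 0.114 ]] [0.62751826 0.22442453 0.114     ]
[0.03898476 0.03945954 0.03926966 0.03754221] [76.91379735 76.59897373 74.11209004 76.21971442]
side sock [[293, 313], [279, 332], [259, 320], [274, 303]] 544.5 [276.25 317.  ]
[[0.603  0.2076 0.114 ]
 [0.6115 0.248  0.114 ]
 [0.6503 0.2374 0.114 ]
 [0.64   0.199  0.114 ]] [0.62617971 0.22300222 0.114     ]
[0.04124976 0.04029443 0.03980294 0.03797578] [78.12068892 74.84583111 74.86414925 76.92754972]
tri sock (array([0.62646834, 0.22404012, 0.11514673]), np.float64(0.0014530089049121933))
```

Run:
```python
from h import *
import pickle
S=pickle.load(open('s0.pkl','rb'))
a=S['top']['pixels'][215:295,385:475,::-1]; b=S['side']['pixels'][135:215,340:430,::-1]
cv2.imwrite('pics/bars.png',cv2.resize(np.hstack([a,b]),None,fx=4,fy=4,interpolation=cv2.INTER_CUBIC))
for n,s,bx in(('top',S['top'],(400,475,235,280)),('side',S['side'],(365,400,135,178))):
    u0,u1,v0,v1=bx
    for th in (20,28,35):
        m=(s['pixels'][v0:v1,u0:u1].max(2)<th).astype(np.uint8)
        k,l,st,ce=cv2.connectedComponentsWithStats(m); print(n,th,[(st[i].tolist(),(ce[i]+[u0,v0]).round(1).tolist()) for i in range(1,k) if st[i][4]>15])
```

```text
top 20 []
top 28 [([11, 12, 46, 21, 249], [432.3, 256.9])]
top 35 [([11, 11, 49, 23, 477], [434.3, 256.9])]
side 20 []
side 28 []
side 35 []
```

View pics/bars.png

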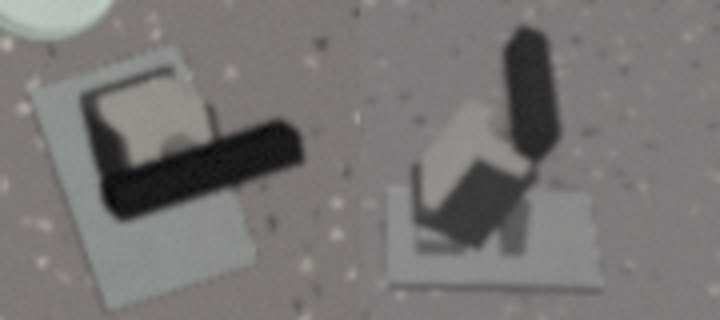

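The left crop shows the grey base with corners at crop pixels (33,93), (175,45), (255,262) and (110,310), and the bar centred at about (202,170). In the right crop the bar centre is at about (532,93).

Run:
```python
from h import *
import pickle
S=pickle.load(open('s0.pkl','rb')); T,D=S['top'],S['side']
t=lambda u,v:(u/4+385,v/4+215)
d=lambda u,v:((u-360)/4+340,v/4+135)
P,e=tri(ray(T,*t(202,170)),ray(D,*d(532,93))); print('bar',P,e)
c=np.array([onz(T,*t(*q),.012) for q in((33,93),(175,45),(255,262),(110,310))]); print(c.round(3))
E_=np.diff(np.vstack([c,c[:1]]),axis=0); print(np.linalg.norm(E_,axis=1),np.degrees(np.arctan2(E_[:,1],E_[:,0]))%90)
for a,b in(((105,178),(285,120)),((125,218),(302,162))):
    w=onz(T,*t(*b),P[2])-onz(T,*t(*a),P[2]); print('bar edge',np.linalg.norm(w),np.degrees(np.arctan2(w[1],w[0])))
cs=np.array([onz(D,*d(*q),.012) for q in((390,187),(590,190),(602,290),(388,287))]); print(cs.round(3))
```

```text
bar [ 0.55641476 -0.25363493  0.11389719] 0.0031934267500025957
[[ 0.617 -0.19   0.012]
 [ 0.643 -0.27   0.012]
 [ 0.521 -0.306  0.012]
 [ 0.497 -0.226  0.012]]
[0.08411002 0.12642728 0.08406116 0.12523767] [17.74660796 16.68455204 16.93632664 16.70066614]
bar edge 0.09543307879082476 -73.26547346565643
bar edge 0.09333950952462175 -73.64825913496692
[[ 0.638 -0.268  0.012]
 [ 0.518 -0.305  0.012]
 [ 0.493 -0.215  0.012]
 [ 0.614 -0.177  0.012]]
```

```bash
python3 -m crank '[[0.4,[60,-3,-67],1.045],[0.4,[60,-3,-67],1.045],[0.4,[60,-3,-67],1.045],[0.4,[60,-3,-67],1.045],[0.4,[60,-3,-67],1.045],[0.4,[60,-3,-67],1.045],[0.4,[60,-3,-67],1.045],[0.4,[60,-3,-67],1.045],[0.4,[60,-3,-67],1.045],[0.4,[60,-3,-67],1.045],[0.4,[60,-3,-67],1.045],[0.4,[60,-3,-67],1.045],[0.4,[60,-3,-67],1.045],[0.4,[60,-3,-67],1.045],[0.4,[60,-3,-67],1.045],[0.4,[60,-3,-67],1.045],[0.4,[60,-3,-67],1.045],[0.4,[60,-3,-67],1.045]]' 20
cat > st.py <<'E'
from h import *
s=read_state(); M=R.from_quat(s['tool_rot']).as_matrix()
print(s['time_s'],'tcp',s['tool_pos'].round(4) if hasattr(s['tool_pos'],'round') else s['tool_pos'],'yaw',np.degrees(np.arctan2(M[1,2],M[0,2])),'dn',M[:,1].round(3),'F',np.round(s['force'],1),'w',s['gripper_width'],'j',np.round(s['joint_pos'],2))
E
python3 st.py
python3 - <<'E'
from h import *
import pickle
s=snapshot('wrist'); pickle.dump(s,open('w1.pkl','wb')); save(s,'w1'); print(proj(s,[.556,-.254,.114]),proj(s,[.556,-.254,.23]))
E
```

```text
time_s: 2.4
tool_pos: [0.5566, -0.2524, 0.2618]
tool_rot: [-0.568, 0.42, -0.421, 0.569]
force: [-0.4, -0.1, -0.2]
gripper_width: 0.0512
2.4 tcp [ 0.5566 -0.2524  0.2618] yaw 17.02167471243023 dn [ 0. -0. -1.] F [-0.4 -0.1 -0.2] w 0.05117921291023264 j [-0.62  0.47  1.06  0.    1.61 -0.92]
[323.12994865 229.03449871] [323.0216169  289.89585885]
```

View pics/w1.png

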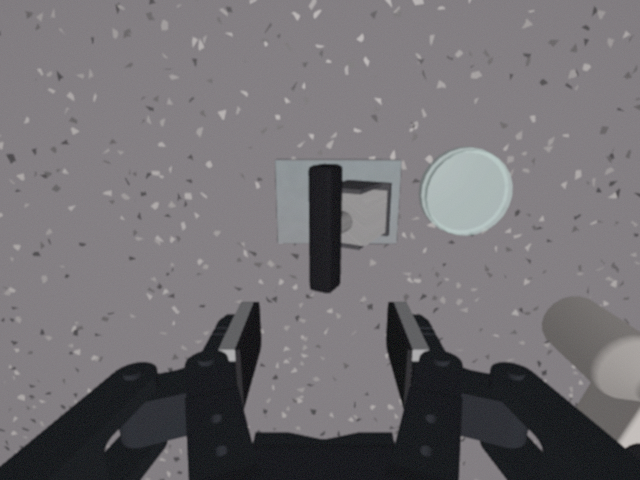

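The wrist view shows the bar centred at (325,228) against a predicted (323,229), with the jaws square to the bar. The tool only points straight down, so I'll cage the bar loosely, rock the knob upright on its foot in the rest's open side, then grip it.

```bash
python3 -m crank '[[0.4,[0,5,0],0],[0.4,[0,10,0],0],[0.4,[0,13,0],0],[0.4,[0,16.3,0],0],[0.4,[0,16.3,0],0],[0.58,[0,16.3,0],0],[0.61,[0,16.3,0],0],[0.61,[0,16.3,0],0],[0.61,[0,16.3,0],0]]' 20; python3 st.py
```

```text
time_s: 3.58
tool_pos: [0.5582, -0.2535, 0.1]
tool_rot: [-0.568, 0.419, -0.422, 0.569]
force: [5.3, 2.3, 2.9]
gripper_width: 0.0332
3.575 tcp [ 0.5582 -0.2535  0.1   ] yaw 16.97199802944221 dn [ 0.004 -0.001 -1.   ] F [5.3 2.3 2.9] w 0.03324244142404351 j [-0.62  0.6   1.31  0.    1.22 -0.92]
```

```bash
python3 -m crank '[[0.61,[0,-0.2,0.4],0],[0.61,[0,-0.3,0.7],0],[0.62,[0,-0.6,1.0],0],[0.63,[0,-0.8,1.3],0],[0.64,[0,-1.1,1.8],0],[0.656,[0,-1.4,2.3],0],[0.67,[0,-1.6,2.8],0],[0.68,[0,-1.8,3.3],0],[0.69,[0,-1.9,3.7],0],[0.7,[0,-2,4.1],0],[0.7,[0,-2,4.1],0]]' 20; python3 st.py
python3 - <<'E'
from h import *
s=snapshot('side'); save(s,'s1',(310,470,100,220),5)
E
```

```text
time_s: 4.95
tool_pos: [0.5963, -0.2414, 0.1182]
tool_rot: [-0.568, 0.421, -0.421, 0.568]
force: [-1.1, -0.0, 0.7]
gripper_width: 0.0257
4.95 tcp [ 0.5963 -0.2414  0.1182] yaw 16.974935392087495 dn [ 0.  0. -1.] F [-1.1 -0.   0.7] w 0.025655346749788917 j [-0.57  0.63  1.19  0.    1.32 -0.86]
```

View pics/s1.png

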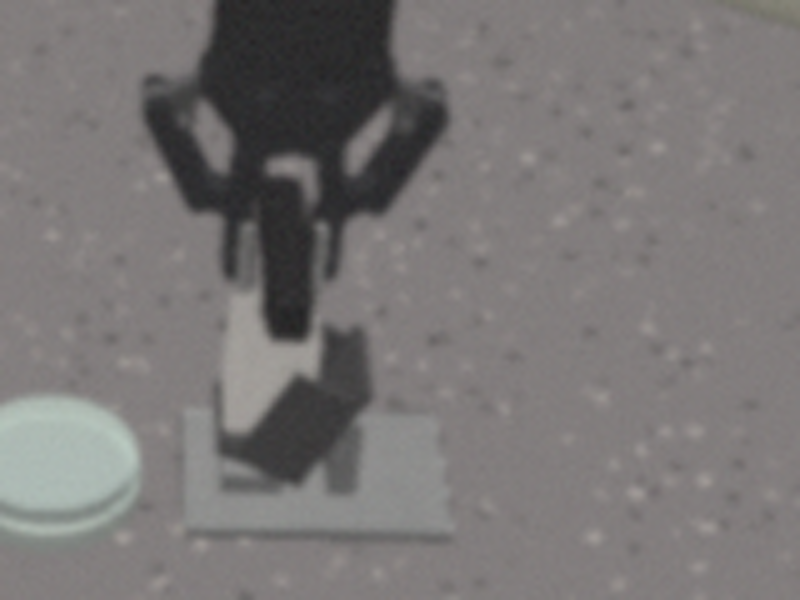

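The side view shows the knob standing almost upright between the fingers (stem from (225,300) to (235,450), bar at (287,260)), and the petri dishes untouched. I'll grip it and lift.

```bash
python3 -m crank '[[0.8,[0,0,0],0],[0.85,[0,0,0],0],[0.85,[0,0,0],0],[0.85,[0,0,0],0],[0.85,[0,-1,0],0],[0.85,[0,-3,0],0],[0.85,[0,-6,0],0],[0.85,[0,-10,0],0],[0.85,[0,-14,0],0],[0.85,[0,-18,0],0],[0.85,[0,-18,0],0],[0.85,[0,-18,0],0]]' 60; python3 st.py
python3 - <<'E'
from h import *
import pickle
s=snapshot('side');w=snapshot('wrist'); pickle.dump((s,w),open('s2.pkl','wb')); 
p=np.array(read_state()['tool_pos']); u,v=proj(s,p+[0,0,-.02]).astype(int); print(u,v)
u=min(max(u,70),570);v=min(max(v,60),400)
a=cv2.resize(s['pixels'][v-60:v+60,u-70:u+70,::-1],None,fx=4,fy=4); b=cv2.resize(w['pixels'][:,:,::-1],(640,480))[:,150:390]
cv2.imwrite('pics/s2.png',np.hstack([a,b]))
E
```

```text
time_s: 6.5
tool_pos: [0.5958, -0.2413, 0.2968]
tool_rot: [0.568, -0.422, 0.42, -0.568]
force: [0.3, 0.5, -4.4]
gripper_width: 0.0191
6.5 tcp [ 0.5958 -0.2413  0.2968] yaw 16.965868476410368 dn [-0.002  0.001 -1.   ] F [ 0.3  0.5 -4.4] w 0.019149472252241017 j [-0.57  0.53  0.87  0.    1.75 -0.86]
370 92
```

View pics/s2.png

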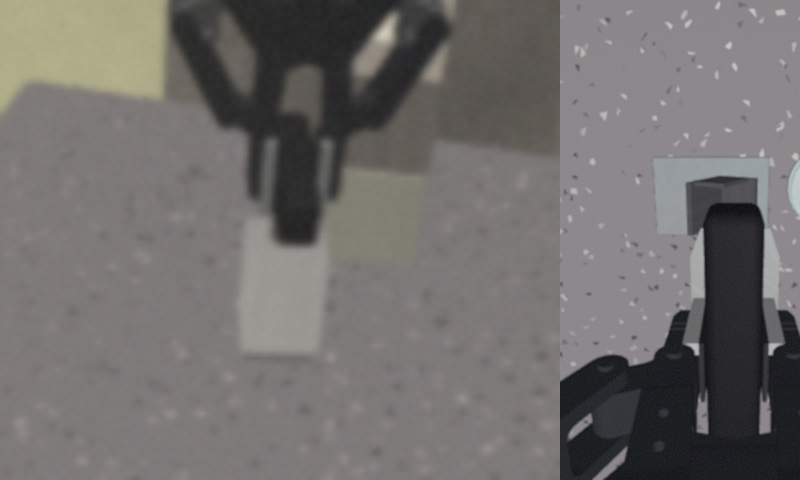

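Force and width (−4.4 N, 19.1 mm) and the side view (stem vertical, edges at x≈240–325) show the knob hanging upright and flush in the pads. Next I carry it over the boss.

```bash
python3 -m crank '[[0.85,[-2,0,0.8],0.03],[0.85,[-6,0,2.3],0.1],[0.85,[-11,0,4.2],0.2],[0.85,[-16,0,6.1],0.3],[0.85,[-21,0,8],0.4],[0.85,[-26,0,9.9],0.5],[0.85,[-31,0,11.8],0.545],[0.85,[-36,0,13.7],0.545],[0.85,[-40,0,15.2],0.545],[0.85,[-42.5,0,16.1],0.545],[0.85,[-43.6,0,16.5],0.545],[0.85,[-43.6,0,16.5],0.545],[0.85,[-43.6,0,16.5],0.545],[0.85,[-43.6,0,16.5],0.545]]' 60; python3 st.py
python3 - <<'E'
from h import *
import pickle
S={n:snapshot(n) for n in('top','side','wrist')}; pickle.dump(S,open('s3.pkl','wb'))
p=np.array(read_state()['tool_pos']);M=R.from_quat(read_state()['tool_rot']).as_matrix()
f=p+[0,0,.0187-.092]
for n in('top','side','wrist'):
    s=S[n]; print(n,'foot',proj(s,f).round(1),'mouth',proj(s,[.627,.224,.115]).round(1))
for sx in(-1,1):
  for sz in(-1,1): print(n,sx,sz,[proj(S['wrist'],p+[0,0,.0187+h]+M[:,0]*.05*sx+M[:,2]*.01*sz).round(1).tolist() for h in(.012,-.012)])
u,v=proj(S['side'],f+[0,0,-.03]).astype(int); tl=(u-80,v-90); a=S['side']['pixels'][max(0,v-90):v+90,u-80:u+80,::-1]; print(tl,a.shape)
w=S['wrist']['pixels'][100:400,170:470,::-1]
h=480;a=cv2.resize(a,None,fx=h/a.shape[0],fy=h/a.shape[0],interpolation=2); w=cv2.resize(w,None,fx=1.2,fy=1.2); w=np.vstack([w,np.zeros((h-360,360,3),np.uint8)])
cv2.imwrite('pics/s3.png',np.hstack([a,w])); print(a.shape)
E
```

```text
time_s: 8.35
tool_pos: [0.6269, 0.2225, 0.2984]
tool_rot: [0.434, -0.558, 0.559, -0.434]
force: [0.3, 0.2, -2.9]
gripper_width: 0.0187
8.35 tcp [0.6269 0.2225 0.2984] yaw -14.346417561838042 dn [-0. -0. -1.] F [ 0.3  0.2 -2.9] w 0.018737126421169828 j [ 0.16  0.57  0.79 -0.    1.78  0.41]
top foot [180.3 214.7] mouth [194.1 227.4]
side foot [270.9 273.5] mouth [275.5 316.8]
wrist foot [324.1 258.3] mouth [323.7 215.2]
wrist -1 -1 [[290.9, 214.8], [296.4, 199.7]]
wrist -1 1 [[358.8, 214.8], [352.8, 199.7]]
wrist 1 -1 [[297.7, 477.3], [301.3, 428.6]]
wrist 1 1 [[351.4, 477.3], [347.5, 428.6]]
(np.int64(192), np.int64(196)) (180, 160, 3)
(480, 427, 3)
```

View pics/s3.png

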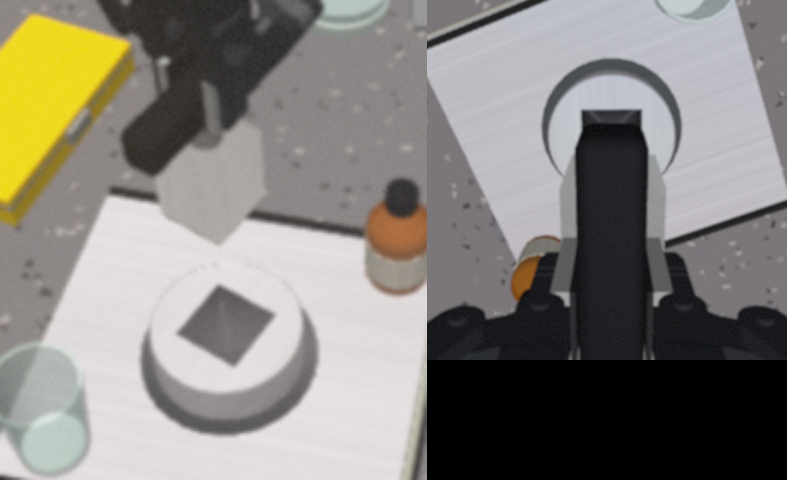

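Wrist view: the socket's far edge is level at row ~192, columns 299–348, so it is square to the tool. The bar's front end is at row ~203. In the side view the foot's near corner is at crop (219,245), above the socket.

Run:
```python
from h import *
import pickle
S=pickle.load(open('s3.pkl','rb')); p=np.array([0.6269,.2225,.2984]);M=R.from_quat(read_state()['tool_rot']).as_matrix()
f=p+[0,0,.0187-.092]; D=S['side'];W=S['wrist']
for sx in(-1,1):
  for sz in(-1,1): print(sx,sz,proj(D,f+M[:,0]*.0175*sx+M[:,2]*.0175*sz).round(1), proj(D,f+[0,0,.007]+M[:,0]*.02*sx+M[:,2]*.02*sz).round(1),'toolx 1mm',(proj(D,f+M[:,0]*.001)-proj(D,f)).round(2),'toolz',(proj(D,f+M[:,2]*.001)-proj(D,f)).round(2))
k=160/427; g=lambda u,v:(192+u*k,196+v*k)
print('seen',g(219,245),g(266,190),g(163,205))
for z in(.113,.115): 
  a,b=onz(W,299.2,191.7,z),onz(W,348.3,191.7,z); c=(a+b)/2+M[:,0]*.022; print('sock',np.linalg.norm(a-b),np.degrees(np.arctan2(*(b-a)[[1,0]])),c)
# refined side socket centre
q=np.array([g(219,284),g(275,316),g(234,366),g(177,334)]); print('side sock',np.mean([onz(D,*x,.115) for x in q],0))
bf=(proj(W,p+[0,0,.0067]+M[:,0]*-.049)-proj(W,p+[0,0,.0067]-M[:,0]*.05)); print(bf)
```

```text
-1 -1 [273.5 286.7] [273.5 285.6] toolx 1mm [ 0.42 -0.45] toolz [-0.56 -0.29]
-1 1 [253.9 276.1] [250.9 273.5] toolx 1mm [ 0.42 -0.45] toolz [-0.56 -0.29]
1 -1 [287.9 270.4] [290.1 267. ] toolx 1mm [ 0.42 -0.45] toolz [-0.56 -0.29]
1 1 [268.6 260.6] [267.9 255.7] toolx 1mm [ 0.42 -0.45] toolz [-0.56 -0.29]
seen (274.0608899297424, 287.8032786885246) (291.672131147541, 267.1943793911007) (253.07728337236534, 272.8149882903981)
sock 0.04208196991596936 -14.313569271213234 [0.6265645  0.22220966 0.11299996]
sock 0.041824007485771454 -14.313569271213206 [0.6266438  0.22253003 0.11499996]
side sock [0.62452213 0.224673   0.115     ]
[-0.00387591  2.77942096]
```

Side and wrist views agree on shifting about 1.7 mm along −tool x; the angle already matches (−14.3°). Descending.

```bash
python3 -m crank '[[0.85,[-0.17,2,0],0],[0.85,[-0.17,5,0],0],[0.85,[-0.17,8,0],0],[0.85,[-0.17,10,0],0],[0.85,[-0.17,10.5,0],0],[0.85,[-0.17,10.8,0],0],[0.85,[-0.17,11,0],0],[0.85,[-0.17,11.2,0],0],[0.85,[-0.17,11.4,0],0],[0.85,[-0.17,11.4,0],0],[0.85,[-0.17,11.4,0],0]]' 60; python3 st.py
```

```text
time_s: 9.88
tool_pos: [0.6272, 0.2253, 0.1844]
tool_rot: [0.434, -0.558, 0.558, -0.434]
force: [1.7, -0.1, -3.2]
gripper_width: 0.0188
9.875 tcp [0.6272 0.2253 0.1844] yaw -14.265113782974717 dn [ 0.  0. -1.] F [ 1.7 -0.1 -3.2] w 0.018839821652117807 j [0.17 0.62 1.01 0.   1.51 0.42]
```

```bash
python3 -m crank '[[0.85,[0,0.2,0],0],[0.85,[0,0.4,0],0],[0.85,[0,0.6,0],0],[0.85,[0,0.8,0],0],[0.85,[0,0.8,0],0]]' 60; python3 st.py
```

```text
time_s: 10.5
tool_pos: [0.6271, 0.2252, 0.1761]
tool_rot: [-0.434, 0.558, -0.558, 0.434]
force: [1.1, -0.5, -3.6]
gripper_width: 0.0192
10.5 tcp [0.6271 0.2252 0.1761] yaw -14.264800728741728 dn [-0. -0. -1.] F [ 1.1 -0.5 -3.6] w 0.01918981379729069 j [ 0.17  0.63  1.03 -0.    1.49  0.42]
```

Going in freely with about 12 mm of depth; continuing.

```bash
python3 -m crank '[[0.85,[0,0.2,0],0],[0.85,[0,0.4,0],0],[0.85,[0,0.6,0],0],[0.85,[0,0.8,0],0],[0.85,[0,1.0,0],0],[0.85,[0,1.2,0],0],[0.85,[0,1.3,0],0],[0.85,[0,1.3,0],0]]' 60; python3 st.py
```

```text
time_s: 11.5
tool_pos: [0.6273, 0.2253, 0.1649]
tool_rot: [0.433, -0.558, 0.559, -0.435]
force: [-1.9, -0.1, 5.4]
gripper_width: 0.019
11.5 tcp [0.6273 0.2253 0.1649] yaw -14.264806207408984 dn [ 0.002  0.    -1.   ] F [-1.9 -0.1  5.4] w 0.018958360983476898 j [ 0.17  0.63  1.05 -0.    1.46  0.42]
```

```bash
python3 -m crank '[[0.85,[0,0.1,0],0],[0.85,[0,0.2,0],0.03],[0.85,[0,0.2,0],-0.03],[0.85,[0,0.2,0],0],[0.85,[0,0.2,0],0]]' 60; python3 st.py
python3 - <<'E'
from h import *
s=snapshot('side'); w=snapshot('wrist'); u,v=proj(s,[.627,.225,.13]).astype(int); print(u,v)
a=cv2.resize(s['pixels'][v-60:v+60,u-60:u+60,::-1],(480,480),interpolation=2); b=w['pixels'][:,180:460,::-1]
cv2.imwrite('pics/s4.png',np.hstack([a,b]))
E
```

```text
time_s: 12.12
tool_pos: [0.628, 0.2254, 0.1648]
tool_rot: [0.432, -0.557, 0.559, -0.436]
force: [-3.1, -1.0, 14.4]
gripper_width: 0.0189
12.125 tcp [0.628  0.2254 0.1648] yaw -14.274669804688267 dn [ 0.005  0.001 -1.   ] F [-3.1 -1.  14.4] w 0.018894024592499448 j [ 0.17  0.63  1.05 -0.    1.46  0.42]
274 312
```

View pics/s4.png

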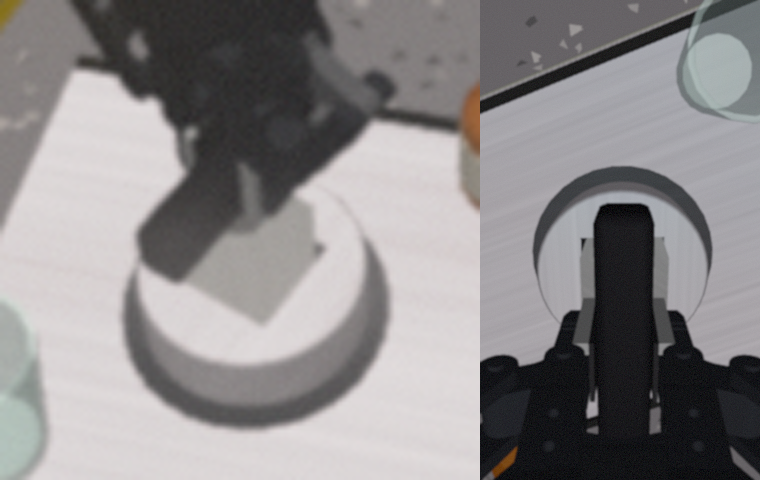

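Side and wrist views show the stem deep in the socket with its sides parallel to it, and the floor felt firm at TCP z 0.165. I'll ease the press, let go briefly so the knob can settle, and check whether it drops.

```bash
python3 - <<'E'
from h import *
import pickle
pickle.dump((snapshot('side'),snapshot('wrist')),open('a.pkl','wb'))
E
python3 -m crank '[[0.85,[0,-0.3,0],0],[0.6,[0,-0.3,0],0],[0.6,[0,-0.3,0],0],[0.6,[0,-0.3,0],0],[0.6,[0,-0.3,0],0]]' 60; python3 st.py
python3 - <<'E'
from h import *
import pickle
a=pickle.load(open('a.pkl','rb')); s=snapshot('side'); w=snapshot('wrist'); pickle.dump((s,w),open('b.pkl','wb'))
u,v=274,312
A=[cv2.resize(x['pixels'][v-60:v+40,u-50:u+50,::-1],(400,400),interpolation=2) for x in(a[0],s)]
# stem top / bar bottom predictions at full depth
c=np.array([.627,.225,.115]); 
for x in (s,w):
    g=x['pixels'][200:260,300:350].max(2)
c2=w['pixels'][180:240,324].max(1); print(c2[::2]); print('pred bar end top/bot',[proj(w,c+[0,0,z]-np.array([-.248,-.969,0])*-.05).round(1) for z in(.078,.054)],[proj(w,c+[0,0,z-.003]-np.array([-.248,-.969,0])*-.05).round(1) for z in(.078,.054)],[proj(w,c+[0,0,z]-np.array([-.248,-.969,0])*.05).round(1) for z in(.078,.054)])
tx=np.array([-.248,-.969,0]);tz=np.array([.969,-.248,0])
for z in(.034,.038,.0): print(z,[(np.array([4,4])*(proj(s,c+[0,0,z]+tx*.02*i+tz*.02*j)-[u-50,v-60])).round().tolist() for i,j in((-1,-1),(1,-1),(-1,1))])
cv2.imwrite('pics/s5.png',np.hstack(A))
E
```

```text
time_s: 12.95
tool_pos: [0.6272, 0.2252, 0.1642]
tool_rot: [-0.434, 0.558, -0.558, 0.434]
force: [-0.1, -0.1, 0.2]
gripper_width: 0.0338
12.95 tcp [0.6272 0.2252 0.1642] yaw -14.267176821746547 dn [-0. -0. -1.] F [-0.1 -0.1  0.2] w 0.0338111321613751 j [ 0.17  0.63  1.05 -0.    1.46  0.42]
[ 82  94  97  96 100 132 166 176 177 175 176 153  39  12  17   9   6  12
  25  27  24  21  29  26  31  28  33  33  30  33]
pred bar end top/bot [array([324.1, 473.8]), array([324. , 426.1])] [array([324.1, 467. ]), array([324. , 421.1])] [array([324.9, 214.7]), array([324.6, 199.9])]
0.034 [[210.0, 273.0], [271.0, 200.0], [127.0, 225.0]]
0.038 [[210.0, 267.0], [270.0, 194.0], [126.0, 219.0]]
0.0 [[216.0, 321.0], [274.0, 249.0], [136.0, 274.0]]
```

View pics/s5.png

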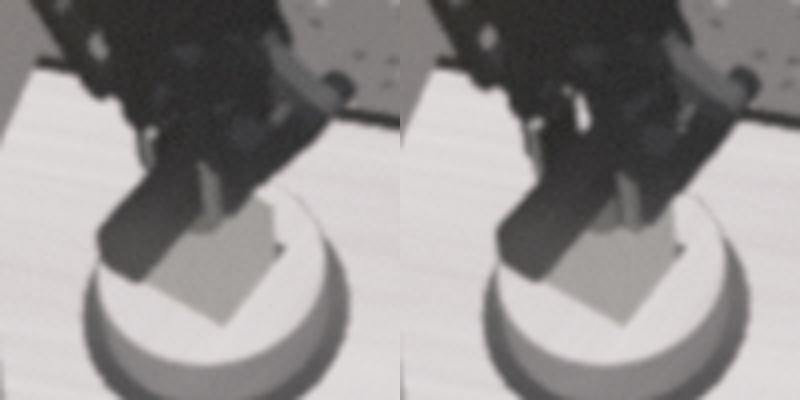

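The knob did not move on release, and the visible stem height (about 40 px against 49 px predicted for 34 mm) means it is home. Next, regrip and turn clockwise (positive turn about the downward tool y).

```bash
cat >> st.py <<'E'
print('tq',np.round(s['wrist_torque'],2))
E
python3 -m crank '[[0.85,[0,0,0],0],[0.85,[0,0,0],0],[0.85,[0,0,0],0],[0.85,[0,0,0],0.08],[0.85,[0,0,0],0.16],[0.85,[0,0,0],0.24],[0.85,[0,0,0],0.32],[0.85,[0,0,0],0.4],[0.85,[0,0,0],0.48],[0.85,[0,0,0],0.56],[0.85,[0,0,0],0.64],[0.85,[0,0,0],0.7],[0.85,[0,0,0],0.7]]' 80; python3 st.py
```

```text
time_s: 14.68
tool_pos: [0.6271, 0.2247, 0.1645]
tool_rot: [0.217, -0.673, 0.674, -0.216]
force: [0.3, -3.6, 2.4]
gripper_width: 0.0189
14.675 tcp [0.6271 0.2247 0.1645] yaw -54.3533842991296 dn [-0.    -0.001 -1.   ] F [ 0.3 -3.6  2.4] w 0.018864018509685738 j [ 0.17  0.63  1.05 -0.    1.46  1.12]
tq [-0.75  0.1   0.02]
```

```bash
python3 -m crank '[[0.85,[0,0,0],0.04],[0.85,[0,0,0],0.08],[0.85,[0,0,0],0.1],[0.85,[0,0,0],0.1]]' 80; python3 st.py
```

```text
time_s: 15.18
tool_pos: [0.6272, 0.2248, 0.1645]
tool_rot: [0.183, -0.683, 0.683, -0.183]
force: [0.3, -5.5, 3.6]
gripper_width: 0.0186
15.175 tcp [0.6272 0.2248 0.1645] yaw -60.065785616708894 dn [ 0.    -0.001 -1.   ] F [ 0.3 -5.5  3.6] w 0.018588859910123656 j [ 0.17  0.63  1.05 -0.    1.46  1.22]
tq [-1.1   0.16  0.25]
```

```bash
python3 -m crank '[[0.85,[0,0,0],0.04],[0.85,[0,0,0],0.08],[0.85,[0,0,0],0.1],[0.85,[0,0,0],0.1]]' 80; python3 st.py;python3 -m crank '[[0.85,[0,0,0],0.04],[0.85,[0,0,0],0.08],[0.85,[0,0,0],0.1],[0.85,[0,0,0],0.1]]' 80; python3 st.py
```

```text
time_s: 15.68
tool_pos: [0.6272, 0.2248, 0.1645]
tool_rot: [0.148, -0.691, 0.692, -0.148]
force: [-0.8, -5.8, 3.1]
gripper_width: 0.0187
15.675 tcp [0.6272 0.2248 0.1645] yaw -65.79625261928363 dn [ 0.    -0.001 -1.   ] F [-0.8 -5.8  3.1] w 0.018699573584502853 j [ 0.17  0.63  1.05 -0.    1.46  1.32]
tq [-1.05  0.1   0.17]
time_s: 16.18
tool_pos: [0.6273, 0.2249, 0.1645]
tool_rot: [0.113, -0.698, 0.698, -0.114]
force: [0.2, -5.6, 3.2]
gripper_width: 0.0186
16.175 tcp [0.6273 0.2249 0.1645] yaw -71.52272397134583 dn [ 0.    -0.001 -1.   ] F [ 0.2 -5.6  3.2] w 0.01859898308479477 j [ 0.17  0.63  1.05 -0.    1.46  1.42]
tq [-1.05  0.09  0.2 ]
```

```bash
python3 -m crank '[[0.85,[0,0,0],0.04],[0.85,[0,0,0],0.08],[0.85,[0,0,0],0.1],[0.85,[0,0,0],0.1]]' 80; python3 st.py;python3 -m crank '[[0.85,[0,0,0],0.04],[0.85,[0,0,0],0.08],[0.85,[0,0,0],0.1],[0.85,[0,0,0],0.1]]' 80; python3 st.py
```

```text
time_s: 16.68
tool_pos: [0.6273, 0.2248, 0.1645]
tool_rot: [0.078, -0.702, 0.703, -0.079]
force: [0.3, -5.5, 3.4]
gripper_width: 0.0183
16.675 tcp [0.6273 0.2248 0.1645] yaw -77.2574440109423 dn [ 0.    -0.001 -1.   ] F [ 0.3 -5.5  3.4] w 0.018315834606372854 j [ 0.17  0.63  1.05 -0.    1.46  1.52]
tq [-1.11  0.06  0.18]
time_s: 17.18
tool_pos: [0.6279, 0.225, 0.1646]
tool_rot: [0.044, -0.705, 0.706, -0.045]
force: [2.9, -5.8, 2.6]
gripper_width: 0.0186
17.175 tcp [0.6279 0.225  0.1646] yaw -82.82007501260065 dn [ 0.002 -0.001 -1.   ] F [ 2.9 -5.8  2.6] w 0.018584474829962793 j [ 0.17  0.63  1.04 -0.    1.46  1.61]
tq [-0.95 -0.54  1.78]
```

The wrist torque has jumped to 1.8 N m, so this is the stop. A little more to be sure, then let go and rise.

```bash
python3 -m crank '[[0.85,[0,0,0],0.04],[0.85,[0,0,0],0.05],[0.85,[0,0,0],0.05]]' 80; python3 st.py;python3 -m crank '[[0.7,[0,0,0],-0.05],[0.4,[0,0,0],-0.05],[0.3,[0,0,0],-0.05],[0.3,[0,0,0],-0.05],[0.3,[0,0,0],-0.05],[0.3,[0,-3,0],-0.05],[0.3,[0,-8,0],-0.05],[0.3,[0,-13,0],-0.05],[0.3,[0,-18,0],-0.05],[0.3,[0,-18,0],-0.05],[0.3,[0,-18,0],-0.05]]' 80; python3 st.py
python3 - <<'E'
from h import *
import pickle
s=snapshot('side'); w=snapshot('wrist'); pickle.dump((s,w),open('e.pkl','wb'))
tx=lambda y:np.array([np.sin(y),-np.cos(y),0])
c=np.array([.627,.225,.115])
a=cv2.resize(s['pixels'][232:352,214:334,::-1],(480,480),interpolation=2); b=w['pixels'][:,170:470,::-1]
cv2.imwrite('pics/e.png',np.hstack([a,b]))
print('bar c side crop',(proj(s,c+[0,0,.066])-[214,232])*4,'wrist crop',proj(w,c+[0,0,.066])-[170,0],'mouth',proj(w,c)-[170,0])
for yaw in(-76,-82): print(yaw,[((proj(s,c+[0,0,.066]+tx(np.radians(yaw))*k)-[214,232])*4).round().tolist() for k in(-.05,.05)],[(proj(w,c+[0,0,.066]+tx(np.radians(yaw))*k)-[170,0]).round().tolist() for k in(-.05,.05)])
E
```

```text
time_s: 17.55
tool_pos: [0.6279, 0.225, 0.1647]
tool_rot: [0.027, -0.706, 0.707, -0.029]
force: [3.9, -6.3, 2.8]
gripper_width: 0.0186
17.55 tcp [0.6279 0.225  0.1647] yaw -85.50397120367529 dn [ 0.003 -0.001 -1.   ] F [ 3.9 -6.3  2.8] w 0.018589899627467314 j [ 0.17  0.63  1.04 -0.    1.46  1.66]
tq [-1.09 -0.55  3.4 ]
time_s: 18.92
tool_pos: [0.627, 0.2252, 0.3433]
tool_rot: [0.044, -0.706, 0.706, -0.042]
force: [0.3, -0.1, -0.1]
gripper_width: 0.06
18.925 tcp [0.627  0.2252 0.3433] yaw -83.02920646386652 dn [-0.002 -0.    -1.   ] F [ 0.3 -0.1 -0.1] w 0.05995208052378472 j [0.17 0.57 0.66 0.   1.91 1.62]
tq [-0.03  0.02  0.01]
bar c side crop [233.62573688 243.52674733] wrist crop [152.58380562 222.09123373] mouth [152.67859503 205.69553066]
-76 [[103.0, 235.0], [365.0, 252.0]] [[145.0, 160.0], [160.0, 279.0]]
-82 [[106.0, 224.0], [363.0, 263.0]] [[151.0, 159.0], [154.0, 279.0]]
```

View pics/e.png

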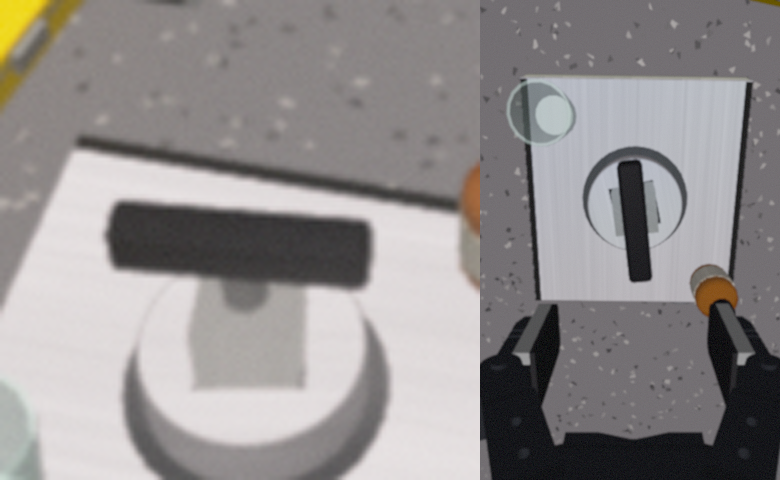

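Final look so far: the knob stands upright in the socket (stem (195–305, 290–388) in the side crop), and the beaker and bottle are in place. The bar's yaw is about −76°, while the tool was at −83° to −85° when released. It may have sprung back, so I'll regrip, feel for the stop again and release with little wind-up.

```bash
python3 -m crank '[[0.3,[0,5,0],0],[0.3,[0,10,0],0],[0.3,[0,15,0],0],[0.3,[0,17.9,0],-0.1],[0.3,[0,17.9,0],-0.1],[0.6,[0,17.9,0],-0.1],[0.85,[0,17.9,0],-0.1],[0.85,[0,17.9,0],-0.1],[0.85,[0,17.9,0],-0.1],[0.85,[0,17.9,0],-0.1]]' 60; python3 st.py; for i in 1 2 3 4; do python3 -m crank '[[0.85,[0,0,0],0.03],[0.85,[0,0,0],0.03],[0.85,[0,0,0],0.03]]' 80 >/dev/null; python3 st.py | grep -o 'yaw.*dn\|tq.*'; done
```

```text
time_s: 20.27
tool_pos: [0.6278, 0.2249, 0.1669]
tool_rot: [0.077, -0.703, 0.703, -0.079]
force: [-0.3, -2.3, 6.1]
gripper_width: 0.019
20.275 tcp [0.6278 0.2249 0.1669] yaw -77.32428352122389 dn [ 0.003 -0.    -1.   ] F [-0.3 -2.3  6.1] w 0.018992411974530388 j [ 0.17  0.63  1.04 -0.    1.46  1.52]
tq [-0.45  0.02  0.05]
yaw -78.95625739428807 dn
tq [-0.59  0.06  0.89]
yaw -80.56179794199495 dn
tq [-0.7  -0.11  1.94]
yaw -82.18922580446764 dn
tq [-0.77 -0.16  2.82]
yaw -84.0316003776608 dn
tq [-0.55 -0.73  1.74]
```

Torque climbs immediately from −77° to 2.8 N m, well above the boss's 0.3 N m, so the boss was already at its stop. I'll ease the wind-up, release and rise.

```bash
python3 -m crank '[[0.85,[0,0,0],-0.02],[0.85,[0,0,0],-0.03],[0.85,[0,0,0],-0.03]]' 60; python3 st.py;python3 -m crank '[[0.6,[0,0,0],0],[0.4,[0,0,0],0],[0.3,[0,0,0],0],[0.3,[0,0,0],0],[0.3,[0,-3,0],0],[0.3,[0,-8,0],0],[0.3,[0,-13,0],0],[0.3,[0,-18,0],0],[0.3,[0,-20,0],0],[0.3,[0,-20,0],0],[0.3,[0,-20,0],0]]' 60; python3 st.py
python3 - <<'E'
from h import *
w=snapshot('wrist'); s=snapshot('side')
g=(w['pixels'][120:300,290:360].max(2)<55).astype(np.uint8); c=max(cv2.findContours(g,0,1)[0],key=cv2.contourArea)
r=cv2.minAreaRect(c); b=cv2.boxPoints(r)+[290,120]; b=b[np.argsort(b[:,1])]
A,B=onz(w,*b[:2].mean(0),.19),onz(w,*b[2:].mean(0),.19); d=B-A; print('bar len',np.linalg.norm(d),'ctr',(A+B)/2,'yaw',np.degrees(np.arctan2(d[0],-d[1]))) 
a=cv2.resize(s['pixels'][232:352,214:334,::-1],(480,480),interpolation=2); cv2.imwrite('pics/f.png',np.hstack([a,w['pixels'][:,170:470,::-1]]))
E
```

```text
time_s: 22.15
tool_pos: [0.6285, 0.225, 0.1671]
tool_rot: [0.045, -0.705, 0.706, -0.049]
force: [3.8, -2.4, 5.4]
gripper_width: 0.0185
22.15 tcp [0.6285 0.225  0.1671] yaw -82.4076129046268 dn [ 0.005 -0.    -1.   ] F [ 3.8 -2.4  5.4] w 0.018510078507365912 j [ 0.17  0.63  1.04 -0.    1.46  1.61]
tq [-0.39 -0.66  0.88]
time_s: 23.52
tool_pos: [0.627, 0.2253, 0.3636]
tool_rot: [0.048, -0.705, 0.706, -0.046]
force: [-0.8, 0.7, -0.6]
gripper_width: 0.0598
23.525 tcp [0.627  0.2253 0.3636] yaw -82.44475098234929 dn [-0.003 -0.    -1.   ] F [-0.8  0.7 -0.6] w 0.05975660325494141 j [0.17 0.58 0.6  0.   1.97 1.61]
tq [ 0.03 -0.   -0.02]
bar len 0.09758331507702887 ctr [0.6282057  0.22353764 0.19      ] yaw -77.53678986635788
```

View pics/f.png

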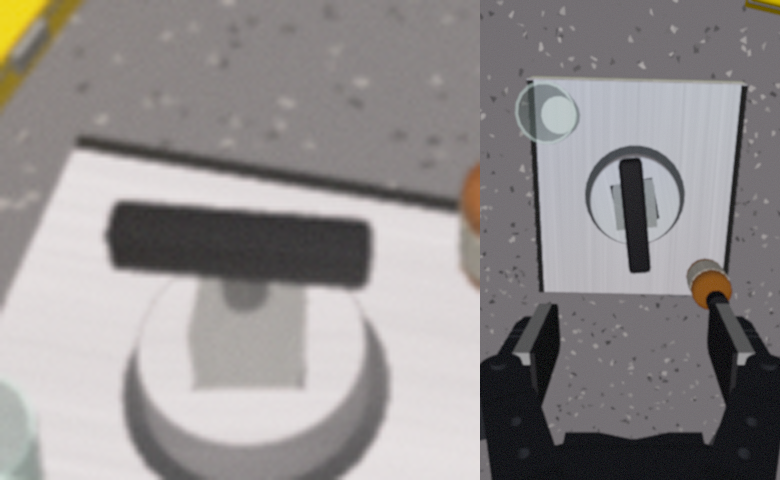

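The knob stands in the same place as before, upright. Its bar centre in the side crop is at about (240,243) against (234,243.5) predicted for fully home. Handing in.

```bash
python3 -c "
from plant import finish_job; print(finish_job())"
```

```text
the job is handed in; nothing more can be done
None
```

The lock knob is fully home in the boss socket, turned clockwise to its stop and released. I handed the job in at about 24 s of the 72 s; no verdict was reported.

- **Lift:** the tool can only point straight down, so I caged the bar loosely and rocked the knob upright on its foot. Then I gripped it and lifted it clear of the rest.
- **Fit:** I lined the stem up with the socket angle seen in the images (about −14°). It dropped in on the first try, so no turning to search for the fit was needed.
- **Depth:** after release the bar centre appeared in the side view at the height expected for fully home. The tool stopped about 2.5 mm higher than I had calculated, which I put down to how the bar sat in the pads.
- **Stop:** I turned about 1.2 rad, and the wrist torque rose from 0.2 to 3.4 N m, well above the 0.3 N m the boss takes to turn.
- **Disagreement:** after the first release the bar sat at about −76°, while the tool had been at about −85°. I regripped, and torque rose at once from −77°, up to 2.8 N m, so the boss was already at its stop. After the second release the bar was in the same place, at about −77°. I put the difference down to slip or spring in the grip. The hub angle itself could not be read.
- **Bystanders:** the beaker and bottle looked unmoved in the last pictures. The dishes were last seen undisturbed just before the knob was gripped and lifted, and I did not look at them again afterwards.

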